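# Put away the case that is full of slides

### The job

One of the three black cases on the ledge is full of steel hair slides and the other two are nearly empty; find out by lifting which one is heavy. Put the heavy case all the way into the bottom bay of the white tray and push the bay's door shut until it clicks home on its catch. The two light cases must end up lying flat on the ledge outside the tray, and the other things are to be left where they are.

Things in the scene. Friction and masses are not known exactly. Their poses are not given: they have to be found in the camera images.
- case_a: one of three look-alike closed black cases, 100 (its x) x 60 (its y) x 44 mm high; origin at the centre of its underside, z up. One of the three, a different one each time, is full of steel slides (0.45 to 0.6 kg); the other two are nearly empty (about 0.11 kg). Nothing outside shows which: it is felt on lifting. Grip it across its 60 mm width
- case_b: one of three look-alike closed black cases, 100 (its x) x 60 (its y) x 44 mm high; origin at the centre of its underside, z up. One of the three, a different one each time, is full of steel slides (0.45 to 0.6 kg); the other two are nearly empty (about 0.11 kg). Nothing outside shows which: it is felt on lifting. Grip it across its 60 mm width
- case_c: one of three look-alike closed black cases, 100 (its x) x 60 (its y) x 44 mm high; origin at the centre of its underside, z up. One of the three, a different one each time, is full of steel slides (0.45 to 0.6 kg); the other two are nearly empty (about 0.11 kg). Nothing outside shows which: it is felt on lifting. Grip it across its 60 mm width
- tray: white plastic three-tier stepped tray, fixed. Origin on the ledge surface at the centre of the mouth of the lowest tier (the bay, a cubby entered from the front); its x points into the bay, y left, z up. Second tier: walls up to 90 mm high from x 36 mm on; top tier: walls up to 116 mm from x 115 to 200
- bay_mid (a point): centre of the bay's floor: x 59, y 0, z 4 mm of the tray. Inside width 96 (y -48 to 48), back wall at x 118, side walls 64 mm high. The floor, 4 mm above the ledge, runs out in front of the mouth (x 0) as a sill to x -62. The roof (60 to 64 mm up) begins only at x 34: the first 34 mm behind the mouth are open above
- bay_door (a joint): angle (rad) of the bay's upright white door: 0 shut across the mouth, about 2 wide open towards the robot. 104 long, 8 thick, from 7 to 61 mm above the ledge, hinged at the mouth's left (+y) edge; shut, it fills x -10 to -2 of the tray. A sprung catch at the free edge resists from about 0.11 rad with some 6 N, then snaps the door to 0
- door_hinge (a point): the hinge axis (vertical) at x -6, y 52 of the tray, 34 mm up
- door_edge (a point): middle of the free upright edge of the door, on its outer face, 104 mm from the hinge
- egg_cup: white ceramic egg cup, 62 mm tall, 52 mm across, standing on the ledge; bystander, origin under its centre
- lipstick: red lipstick tube, 20 mm across, 74 mm tall, standing on the ledge; bystander, origin under its centre
- cream_jar: cream jar, 56 mm across, 45 mm tall, standing on the ledge; bystander, origin under its centre
- clip: brown tortoiseshell clip, 62 x 24 x 17 mm, lying in the tray's second tier; bystander, origin under its centre
- slide_0: steel hair slide, 60 x 12 x 7 mm, lying in the tray's top tier; bystander, origin under its centre
- slide_1: a second steel hair slide like slide_0, in the top tier; bystander
There are look-alikes about, which are no part of the job. What is shaped like the case_b but pink or turquoise is not meant.

How it is judged:
At the end, for the whole second after the job is handed in: The heavy case lies flat inside the bay (centre 45 to 75 mm behind the mouth, within 30 mm of the middle), its weight on the tray; the door is shut within 0.03 rad; both light cases lie flat on the ledge at least 90 mm (centre) from the bay's centre; all at rest (value of joint bay_door below 0.03 rad and (((x of case_a in the frame of tray between 0.045 and 0.075 m and y of case_a in the frame of tray between -0.03 and 0.03 m and height (world z) of case_a below 0.015 m and angle between case_a's own z axis and vertical below 0.1 rad and contact force between case_a and tray above 2.5 N and linear speed of case_a below 0.02 m/s) and (height (world z) of case_b between -0.01 and 0.003 m and angle between case_b's own z axis and vertical below 0.05 rad and horizontal distance between case_b and bay_mid above 0.09 m and linear speed of case_b below 0.02 m/s) and (height (world z) of case_c between -0.01 and 0.003 m and angle between case_c's own z axis and vertical below 0.05 rad and horizontal distance between case_c and bay_mid above 0.09 m and linear speed of case_c below 0.02 m/s)) or ((x of case_b in the frame of tray between 0.045 and 0.075 m and y of case_b in the frame of tray between -0.03 and 0.03 m and height (world z) of case_b below 0.015 m and angle between case_b's own z axis and vertical below 0.1 rad and contact force between case_b and tray above 2.5 N and linear speed of case_b below 0.02 m/s) and (height (world z) of case_a between -0.01 and 0.003 m and angle between case_a's own z axis and vertical below 0.05 rad and horizontal distance between case_a and bay_mid above 0.09 m and linear speed of case_a below 0.02 m/s) and (height (world z) of case_c between -0.01 and 0.003 m and angle between case_c's own z axis and vertical below 0.05 rad and horizontal distance between case_c and bay_mid above 0.09 m and linear speed of case_c below 0.02 m/s)) or ((x of case_c in the frame of tray between 0.045 and 0.075 m and y of case_c in the frame of tray between -0.03 and 0.03 m and height (world z) of case_c below 0.015 m and angle between case_c's own z axis and vertical below 0.1 rad and contact force between case_c and tray above 2.5 N and linear speed of case_c below 0.02 m/s) and (height (world z) of case_a between -0.01 and 0.003 m and angle between case_a's own z axis and vertical below 0.05 rad and horizontal distance between case_a and bay_mid above 0.09 m and linear speed of case_a below 0.02 m/s) and (height (world z) of case_b between -0.01 and 0.003 m and angle between case_b's own z axis and vertical below 0.05 rad and horizontal distance between case_b and bay_mid above 0.09 m and linear speed of case_b below 0.02 m/s)))); the robot touches nothing.
It fails at once if a bystander (egg cup, lipstick, jar, clip or slide) is shifted by more than 25 mm (distance of any of egg_cup, lipstick, cream_jar, clip, slide_0, slide_1 from where it was at the start of the episode above 0.025 m).
It also fails if it takes over 72 s, if anything falls off the work surface, if the arm or the gripper's body presses on something with over 40 N, if the wrist force passes 120 N, or if a joint passes its speed limit or range.

### The arm

A 7-joint arm with a two-finger parallel gripper is mounted at the origin on the work surface. World frame = base frame: x ahead of the robot, y to its left, z up, the work surface at z = 0. Lengths are in m, angles in rad, forces in N, time in s.
With the tool pointing down it reaches from about 0.425 to 0.875 m from the base axis. Payload 4.7 kg.
Tool frame: the origin (TCP) lies midway between the tips of the shut fingers; the grasp point (between the pads) lies 19 mm behind it; x points along the fingers, y is the direction in which the jaws open and shut, and the axes are right-handed (so a half turn about x gives the same grasp; the last joint's range is limited). The gripper opens to 87 mm and grips with 3 to 60 N. Pads are 19 mm wide; open, the fingers measure 117 mm over their backs; the gripper's body (75 mm by 190 mm) begins 51 mm behind the grasp point.
Start: joints at [-1.267, 0.321, -0.07, 1.45, 0.023, 1.371, -0.057], TCP at [0.186, 0.623, 0.223] pointing down, gripper open.
Joint ranges: [-2.86, 2.86], [-0.3, 2.09], [-1.38, 1.24], [0.06, 2.45], [-1.56, 4.7], [0.09, 2.05], [-2.69, 2.69]. Speed limits (rad/s): [2.57, 2.57, 3.14, 3.14, 3.14, 3.14, 3.14].

### API

Orientations are given as a 3x3 rotation matrix whose columns are the frame's x, y, z axes.
In Python, from bench import bot gives the robot as it stands.
- The arm moves only by the tool carry_out, never from a script. Its argument "motion" is a list of rows, each an object with "fingers": the opening, from 0 (shut) to 1 (fully open); "delta_pos": the shift along the tool's x, y, z in m, a list of three; "twist": the turn about the tool's x in degrees. In form: [{"fingers": fingers, "delta_pos": [dx, dy, dz], "twist": twist}, ...]. A call has 1 to 20 rows; each row shifts and turns the commanded pose from where the row before left it, along the tool's axes as they then stand; what a row does not reach is not made up. A row lasts 1/10 s, in which the tool goes at most 50 mm and 8.59 degrees, less where a joint would pass 70% of its speed; a pose out of reach is approached as far as the arm can. A call with a gripper value outside its range is refused whole. The fingers move at their own pace and stop on an object; "newtons" is the grip in N (left out, the last holds). Time passes only in rows, so rows that do not move let the fingers close. It gives the time, the measured TCP pose, the force and the opening at its end, in the units of the state.
- bot.state(): the state, without advancing time (a new reading comes with each control period).
- bot.snapshot(name): name is "side" or "top" or "wrist"; returns the picture (480x640x3 uint8, red, green, blue); there is no depth.
- bot.calibration(name): a dict with "fx", "fy", "cx", "cy" (pixels), "R" (3x3) and "t" (3): a world point X has camera coordinates R X + t. Camera axes: x right, y down, z forward; pixel columns grow to the right and rows downward; lengths in m; the calibration is good to about 2 mm. The wrist camera is an equidistant fisheye: a pixel r from the principal point sees the ray r / f radians off the axis. A picture is of the moment at which its call begins: read the wrist's pose just before it. calibration takes no time and is no camera call; for the wrist camera it gives the pose at the moment of the call.
- bot.hand_in(): hands the job in, once; it reports no verdict.
The state is a dict: "time_s": time; "joint_pos": joint angles; "dq": joint speeds; "joint_torque": joint torques, N m; "tcp_pos": TCP position; "orientation": TCP orientation; "force": force on the tool from outside, world axes, zero at the start; "moment": the same for the moment, N m; "finger_gap": finger opening in m.
Only numpy, scipy, OpenCV 4.12 (cv2) and the standard library are available. Lean on these libraries where they do the work, as an engineer would, in place of code of your own. Each camera call takes 0.05 s, during which the arm holds its last target. There are 200 camera calls.

## Working session

There is one attempt and no reset: what is moved stays moved. The work goes in short steps, Python scripts to look and compute and a tool call to move; the robot and the scene stay as the last step left them, time stands still between calls to the robot, and variables do not carry over. Pictures are saved under pics/ and viewed, about 8 in all and at most 12, crops included, and the job is handed in when it is done.

Besides the shell and the picture viewer there is one more tool, called after "Call:" in YAML: its name, and indented under it one key for each argument. carry_out: Moves the arm, as the interface text tells. Its arguments: {"type":"object","properties":{"motion":{"type":"array","items":{"type":"object","properties":{"fingers":{"type":"number"},"delta_pos":{"type":"array","items":{"type":"number"}},"twist":{"type":"number"}}}},"newtons":{"type":"number"}},"required":["motion"]}

```bash
mkdir -p pics; cat > h.py <<'E'
import numpy as np, cv2
from bench import bot
def ray(c,u,v):
    R=np.array(c['R']);t=np.array(c['t'])
    d=R.T@np.array([(u-c['cx'])/c['fx'],(v-c['cy'])/c['fy'],1.]);return -R.T@t,d
def onz(c,u,v,z):
    o,d=ray(c,u,v);return o+d*(z-o[2])/d[2]
def proj(c,X):
    p=np.array(c['R'])@np.array(X)+np.array(c['t']);return c['fx']*p[0]/p[2]+c['cx'],c['fy']*p[1]/p[2]+c['cy']
def save(n,im): cv2.imwrite(f'pics/{n}.png',im[:,:,::-1])
E
python3 - <<'E'
from h import *
s=bot.state();print({k:np.round(v,3).tolist() for k,v in s.items()})
for n in('top','side'):
    im=bot.snapshot(n);save(n+'0',im);np.save(n+'0.npy',im);c=bot.calibration(n);print(n,c)
E
```

```text
{'time_s': 0.0, 'joint_pos': [-1.267, 0.322, -0.07, 1.452, 0.023, 1.371, -0.057], 'dq': [-0.0, 0.001, 0.001, -0.0, -0.0, -0.002, -0.0], 'joint_torque': [0.0, -49.13, -0.404, -31.253, -0.064, 0.044, 0.0], 'tcp_pos': [0.186, 0.622, 0.221], 'orientation': [[-0.0, 0.286, 0.958], [-0.002, 0.958, -0.286], [-1.0, -0.002, 0.0]], 'force': [-0.256, -0.061, -1.163], 'moment': [-0.023, 0.001, -0.003], 'finger_gap': 0.087}
top {'fx': 564.5965149995297, 'fy': 564.5965149995297, 'cx': 313.78752180405513, 'cy': 235.6193205695936, 'R': array([[-0.01461615, -0.99972113, -0.01854783],
       [-0.99586763,  0.01621765, -0.08935686],
       [ 0.08963274,  0.01716513, -0.99582696]]), 't': array([0.05540723, 0.55222587, 1.05554133])}
side {'fx': 578.9083135738091, 'fy': 578.9083135738091, 'cx': 314.53456822163884, 'cy': 252.98686338004435, 'R': array([[-0.88094228,  0.47289695, -0.01758328],
       [ 0.2989069 ,  0.52724796, -0.79540194],
       [-0.3668724 , -0.70595897, -0.60582718]]), 't': array([ 0.45065421, -0.10069101,  1.63611272])}
```

View pics/top0.png

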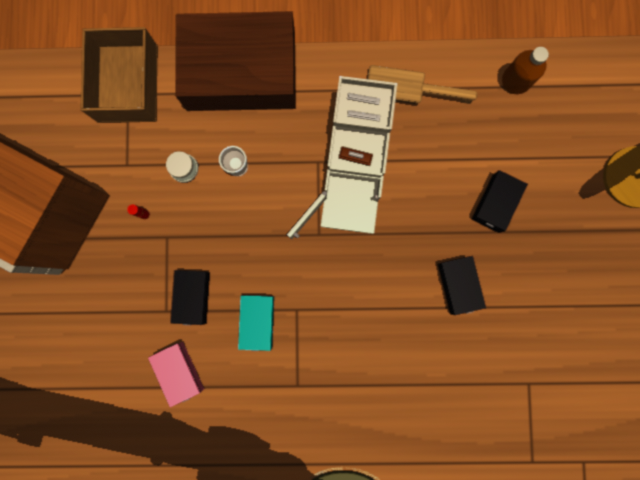

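View pics/side0.png

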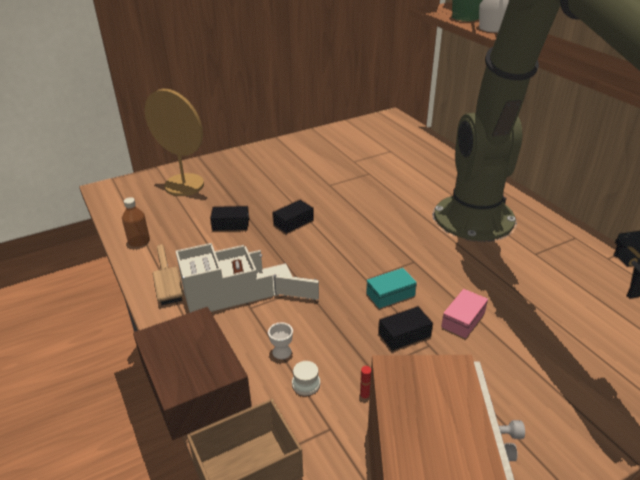

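Top view: black cases at about (190,296), (461,285) and (499,201). The pink one (175,374) and the turquoise one (256,323) are excluded by colour. The tray sill's front edge runs from (321,228) to (375,233), and the door goes from its hinge near (325,195) to (292,235). Next I measure these, with an enlarged crop to confirm.

```bash
python3 - <<'E'
from h import *
im=np.load('top0.npy');c=bot.calibration('top')
print('cam',-np.array(c['R']).T@c['t'])
mx=cv2.GaussianBlur(im,(3,3),0).max(2)
for (u,v) in((190,296),(461,285),(499,201)):
    roi=np.zeros_like(mx);roi[v-42:v+42,u-38:u+38]=1
    print('case',u,v,'vals',im[v,u],'pct',np.percentile(mx[v-10:v+10,u-8:u+8],[5,50,95]))
    for th in(34,45):
        m=((mx<th)&(roi>0)).astype(np.uint8)
        cs,_=cv2.findContours(m,cv2.RETR_EXTERNAL,cv2.CHAIN_APPROX_NONE);k=max(cs,key=cv2.contourArea)[:,0]
        P=np.array([onz(c,a+0.,b+0.,.044)[:2] for a,b in k],np.float32)
        (cx,cy),(w,h),a=cv2.minAreaRect(P)
        yaw=a if w>h else a+90
        print(th,'c',round(cx,3),round(cy,3),'size',round(max(w,h),3),round(min(w,h),3),'yaw',round(yaw,1))
for n,uv,z in(('sillL',(321,228),.004),('sillR',(375,233),.004),('doorhinge',(325,195),.061),('dooredge',(291,235),.061),('backL',(339,77),.116),('backR',(397,84),.116)):
    print(n,onz(c,*uv,z).round(3))
A=cv2.resize(im[60:250,270:550],None,fx=2.8,fy=2.8,interpolation=2)
B=cv2.resize(im[250:340,150:290],None,fx=2.5,fy=2.5,interpolation=2)
A=np.clip(A.astype(float)*1.0,0,255)
out=np.clip(255*(A/255)**.6,0,255).astype(np.uint8);save('crop1',out)
E
```

```text
cam [0.45614265 0.02831747 1.10150937]
case 190 296 vals [24 21 20] pct [23. 24. 25.]
34 c 0.441 0.28 size 0.096 0.064 yaw 176.3
45 c 0.441 0.28 size 0.098 0.064 yaw 176.2
case 461 285 vals [34 30 29] pct [33. 34. 35.]
34 c 0.457 -0.232 size 0.094 0.045 yaw 11.8
45 c 0.456 -0.224 size 0.099 0.067 yaw 12.1
case 499 201 vals [24 22 21] pct [24. 25. 26.]
34 c 0.61 -0.301 size 0.104 0.065 yaw 151.7
45 c 0.61 -0.301 size 0.106 0.066 yaw 151.7
sillL [0.57  0.033 0.004]
sillR [ 0.558 -0.072  0.004]
doorhinge [0.625 0.024 0.061]
dooredge [0.552 0.088 0.061]
backL [ 0.83  -0.004  0.116]
backR [ 0.815 -0.108  0.116]
```

View pics/crop1.png

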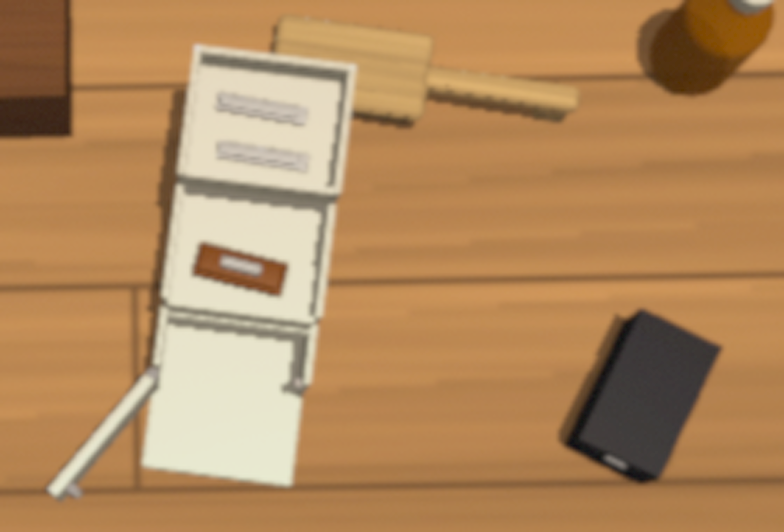

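The crop shows the tray with its door wide open at the left, the clip and slides in place, and the right-hand case black. Tray origin is about (0.625,-0.028) with yaw -8°. The hinge, sill and back edge all agree, and the door is about 2.14 rad open. Now a helper that works out the tool deltas.

```bash
cat >> h.py <<'E'
TO=np.array([.625,-.028]);TH=np.radians(-8)
def tray(x,y): return TO+x*np.array([np.cos(TH),np.sin(TH)])+y*np.array([-np.sin(TH),np.cos(TH)])
def plan(x,y,z,jaw):
    "shift in present tool axes, then twist to jaw yaw (deg)"
    s=bot.state();R=np.array(s['orientation']);p=np.array(s['tcp_pos'])
    d=R.T@(np.array([x,y,z])-p);yaw=np.degrees(np.arctan2(R[1,1],R[0,1]))
    tw=(yaw-jaw+90)%180-90
    print('delta',d.round(4),'twist',round(tw,1),'| now',p.round(4),'yaw',round(yaw,1),'F',np.round(s['force'],2),'gap',round(s['finger_gap'],4))
E
python3 -c "
from h import *
plan(.441,.284,.221,86.2)
print(tray(-20e-3,0),tray(0,0))"
```

```text
delta [ 0.001  -0.2514  0.3414] twist -12.8 | now [0.1857 0.6224 0.2216] yaw 73.4 F [ 0.63  0.29 -0.02] gap 0.0868
[ 0.60519464 -0.02521654] [ 0.625 -0.028]
```

Call:
carry_out:
  motion:
    - {"delta_pos": [0, -0.021, 0.0284], "fingers": 1}
    - {"delta_pos": [0, -0.021, 0.0284], "fingers": 1}
    - {"delta_pos": [0, -0.021, 0.0284], "fingers": 1}
    - {"delta_pos": [0, -0.021, 0.0284], "fingers": 1}
    - {"delta_pos": [0, -0.021, 0.0284], "fingers": 1}
    - {"delta_pos": [0, -0.021, 0.0284], "fingers": 1}
    - {"delta_pos": [0, -0.021, 0.0284], "fingers": 1}
    - {"delta_pos": [0, -0.021, 0.0284], "fingers": 1}
    - {"delta_pos": [0, -0.021, 0.0284], "fingers": 1}
    - {"delta_pos": [0, -0.021, 0.0284], "fingers": 1}
    - {"delta_pos": [0, -0.021, 0.0284], "fingers": 1}
    - {"delta_pos": [0, -0.021, 0.0284], "fingers": 1}
    - {"twist": -6.4, "fingers": 1}
    - {"twist": -6.4, "fingers": 1}
    - {"delta_pos": [0.04, 0, 0], "fingers": 1}
    - {"delta_pos": [0.04, 0, 0], "fingers": 1}
    - {"fingers": 1}
    - {"fingers": 1}

```text
$.motion[0]: bad value
```

```bash
python3 -c "
from h import *
plan(.441,.284,.012,86.2)
im=bot.snapshot('wrist');save('w1',im)"
```

```text
delta [ 0.21   -0.251   0.3414] twist -12.8 | now [0.1857 0.6224 0.2216] yaw 73.4 F [ 0.63  0.29 -0.02] gap 0.0868
```

View pics/w1.png

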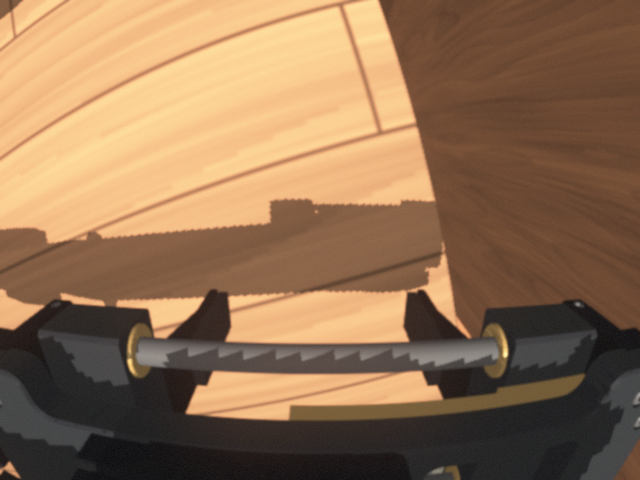

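The move was refused because every key is needed in each row. The picture shows a tall wooden box to the right of the gripper. I go sideways (-y) first, away from it, then forward.

Call:
carry_out:
  motion:
    - {"delta_pos": [0, -0.036, 0], "twist": 0, "fingers": 1}
    - {"delta_pos": [0, -0.036, 0], "twist": 0, "fingers": 1}
    - {"delta_pos": [0, -0.036, 0], "twist": 0, "fingers": 1}
    - {"delta_pos": [0, -0.036, 0.02], "twist": 0, "fingers": 1}
    - {"delta_pos": [0, -0.036, 0.03], "twist": 0, "fingers": 1}
    - {"delta_pos": [0, -0.036, 0.03], "twist": 0, "fingers": 1}
    - {"delta_pos": [0, -0.035, 0.03], "twist": 0, "fingers": 1}
    - {"delta_pos": [0, 0, 0.04], "twist": 0, "fingers": 1}
    - {"delta_pos": [0, 0, 0.04], "twist": 0, "fingers": 1}
    - {"delta_pos": [0, 0, 0.04], "twist": 0, "fingers": 1}
    - {"delta_pos": [0, 0, 0.04], "twist": 0, "fingers": 1}
    - {"delta_pos": [0, 0, 0.04], "twist": 0, "fingers": 1}
    - {"delta_pos": [0, 0, 0.031], "twist": 0, "fingers": 1}
    - {"delta_pos": [0, 0, 0], "twist": -6.4, "fingers": 1}
    - {"delta_pos": [0, 0, 0], "twist": -6.4, "fingers": 1}
    - {"delta_pos": [0.04, 0, 0], "twist": 0, "fingers": 1}
    - {"delta_pos": [0.04, 0, 0], "twist": 0, "fingers": 1}
    - {"delta_pos": [0, 0, 0], "twist": 0, "fingers": 1}
    - {"delta_pos": [0, 0, 0], "twist": 0, "fingers": 1}

```text
time_s: 2.05
tcp_pos: [0.4406, 0.2847, 0.1428]
orientation: [[-0.001, 0.066, 0.998], [-0.001, 0.998, -0.066], [-1.0, -0.001, -0.001]]
force: [-0.5, -0.5, 0.7]
finger_gap: 0.0872
```

```bash
python3 -c "
from h import *
plan(.441,.284,.012,86.2)
im=bot.snapshot('wrist');save('w2',im)"
```

```text
delta [ 0.1308 -0.0006  0.0006] twist -0.0 | now [0.4406 0.2847 0.1428] yaw 86.2 F [-0.53 -0.53  0.7 ] gap 0.0872
```

View pics/w2.png

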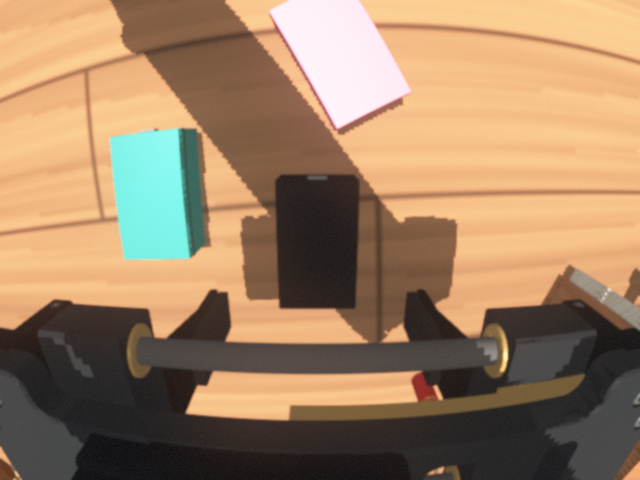

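The black case sits centred between the fingers at (317,240), with the turquoise and pink ones clear of it. Descend, grip and lift.

Call:
carry_out:
  motion:
    - {"delta_pos": [0.04, 0, 0], "twist": 0, "fingers": 1}
    - {"delta_pos": [0.04, 0, 0], "twist": 0, "fingers": 1}
    - {"delta_pos": [0.035, 0, 0], "twist": 0, "fingers": 1}
    - {"delta_pos": [0.015, 0, 0], "twist": 0, "fingers": 1}
    - {"delta_pos": [0, 0, 0], "twist": 0, "fingers": 0.6}
    - {"delta_pos": [0, 0, 0], "twist": 0, "fingers": 0.6}
    - {"delta_pos": [0, 0, 0], "twist": 0, "fingers": 0.6}
    - {"delta_pos": [0, 0, 0], "twist": 0, "fingers": 0.6}
    - {"delta_pos": [0, 0, 0], "twist": 0, "fingers": 0.6}
    - {"delta_pos": [-0.015, 0, 0], "twist": 0, "fingers": 0.6}
    - {"delta_pos": [-0.015, 0, 0], "twist": 0, "fingers": 0.6}
    - {"delta_pos": [0, 0, 0], "twist": 0, "fingers": 0.6}
    - {"delta_pos": [0, 0, 0], "twist": 0, "fingers": 0.6}
    - {"delta_pos": [0, 0, 0], "twist": 0, "fingers": 0.6}
    - {"delta_pos": [0, 0, 0], "twist": 0, "fingers": 0.6}
  newtons: 30

```text
time_s: 3.6
tcp_pos: [0.4403, 0.2845, 0.0417]
orientation: [[-0.001, 0.066, 0.998], [-0.001, 0.998, -0.066], [-1.0, -0.001, -0.001]]
force: [-0.0, 1.0, -1.3]
finger_gap: 0.0596
```

```bash
python3 -c "
from h import *
plan(.441,.284,.012,86.2);print(bot.state()['moment'])"
```

```text
delta [ 0.0297 -0.0005  0.0008] twist -0.0 | now [0.4403 0.2845 0.0417] yaw 86.2 F [-0.03  1.   -1.26] gap 0.0596
[ 0.00409383 -0.03588559 -0.10697514]
```

Gripped at 59.6 mm with Fz about -1.3 N, so this case is light. Set it back down and go to the second.

Call:
carry_out:
  motion:
    - {"delta_pos": [0.015, 0, 0], "twist": 0, "fingers": 0.6}
    - {"delta_pos": [0.015, 0, 0], "twist": 0, "fingers": 0.6}
    - {"delta_pos": [0, 0, 0], "twist": 0, "fingers": 0.6}
    - {"delta_pos": [0, 0, 0], "twist": 0, "fingers": 1}
    - {"delta_pos": [0, 0, 0], "twist": 0, "fingers": 1}
    - {"delta_pos": [0, 0, 0], "twist": 0, "fingers": 1}
    - {"delta_pos": [-0.04, 0, 0], "twist": 0, "fingers": 1}
    - {"delta_pos": [-0.04, 0, 0], "twist": 0, "fingers": 1}
    - {"delta_pos": [-0.04, 0, 0], "twist": 0, "fingers": 1}

```text
time_s: 4.5
tcp_pos: [0.4405, 0.2847, 0.1339]
orientation: [[-0.0, 0.066, 0.998], [-0.0, 0.998, -0.066], [-1.0, -0.0, -0.0]]
force: [0.8, 0.4, 0.1]
finger_gap: 0.0863
```

Call:
carry_out:
  motion:
    - {"delta_pos": [0, -0.0424, 0.0041], "twist": 0, "fingers": 1}
    - {"delta_pos": [0, -0.0424, 0.0041], "twist": 0, "fingers": 1}
    - {"delta_pos": [0, -0.0424, 0.0041], "twist": 0, "fingers": 1}
    - {"delta_pos": [0, -0.0424, 0.0041], "twist": 0, "fingers": 1}
    - {"delta_pos": [0, -0.0424, 0.0041], "twist": 0, "fingers": 1}
    - {"delta_pos": [0, -0.0424, 0.0041], "twist": 0, "fingers": 1}
    - {"delta_pos": [0, -0.0424, 0.0041], "twist": 0, "fingers": 1}
    - {"delta_pos": [0, -0.0424, 0.0041], "twist": 0, "fingers": 1}
    - {"delta_pos": [0, -0.0424, 0.0041], "twist": 0, "fingers": 1}
    - {"delta_pos": [0, -0.0424, 0.0041], "twist": 0, "fingers": 1}
    - {"delta_pos": [0, -0.0424, 0.0041], "twist": 0, "fingers": 1}
    - {"delta_pos": [0, -0.0424, 0.0041], "twist": 0, "fingers": 1}
    - {"delta_pos": [0, 0, 0], "twist": -5.3, "fingers": 1}
    - {"delta_pos": [0, 0, 0], "twist": -5.3, "fingers": 1}
    - {"delta_pos": [0, 0, 0], "twist": -5.2, "fingers": 1}
    - {"delta_pos": [0, 0, 0], "twist": 0, "fingers": 1}
    - {"delta_pos": [0, 0, 0], "twist": 0, "fingers": 1}
    - {"delta_pos": [0, 0, 0], "twist": 0, "fingers": 1}

```text
time_s: 6.3
tcp_pos: [0.4562, -0.2259, 0.1326]
orientation: [[0.0, -0.207, 0.978], [0.0, 0.978, 0.207], [-1.0, 0.0, 0.0]]
force: [-0.2, -0.2, -0.0]
finger_gap: 0.0873
```

```bash
python3 - <<'E'
from h import *
plan(.456,-.226,.012,102)
im=bot.snapshot('wrist');save('w3',im)
b=im.astype(int);m=((b.max(2)<70)).astype(np.uint8);m[290:]=0
cs,_=cv2.findContours(m,0,1)
for k in cs:
    if cv2.contourArea(k)>800:print(cv2.boundingRect(k),cv2.minAreaRect(k))
t=bot.snapshot('top');np.save('top1.npy',t)
E
```

```text
delta [ 1.206e-01 -1.000e-04 -3.000e-04] twist -0.1 | now [ 0.4562 -0.2259  0.1326] yaw 101.9 F [-0.16 -0.19 -0.02] gap 0.0873
(270, 230, 83, 60) ((311.0, 259.5), (59.0, 82.0), 90.0)
```

View pics/w3.png

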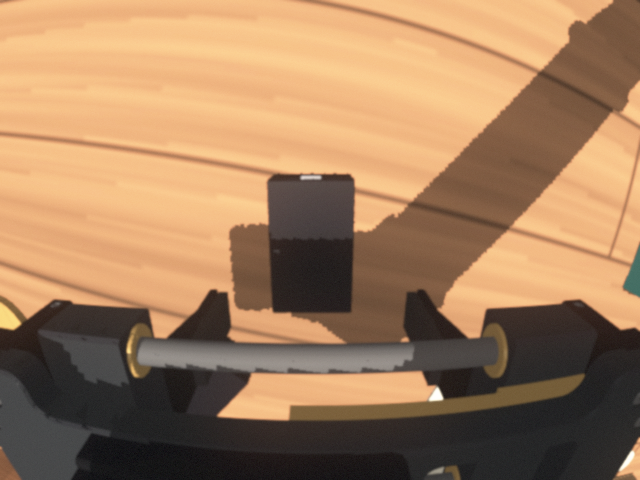

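The second black case is centred at (311,243), about 4 mm left of the finger middle. Correct that and lift.

Call:
carry_out:
  motion:
    - {"delta_pos": [0.04, -0.004, 0], "twist": 0, "fingers": 1}
    - {"delta_pos": [0.04, 0, 0], "twist": 0, "fingers": 1}
    - {"delta_pos": [0.03, 0, 0], "twist": 0, "fingers": 1}
    - {"delta_pos": [0.011, 0, 0], "twist": 0, "fingers": 1}
    - {"delta_pos": [0, 0, 0], "twist": 0, "fingers": 0.6}
    - {"delta_pos": [0, 0, 0], "twist": 0, "fingers": 0.6}
    - {"delta_pos": [0, 0, 0], "twist": 0, "fingers": 0.6}
    - {"delta_pos": [0, 0, 0], "twist": 0, "fingers": 0.6}
    - {"delta_pos": [0, 0, 0], "twist": 0, "fingers": 0.6}
    - {"delta_pos": [-0.015, 0, 0], "twist": 0, "fingers": 0.6}
    - {"delta_pos": [-0.015, 0, 0], "twist": 0, "fingers": 0.6}
    - {"delta_pos": [0, 0, 0], "twist": 0, "fingers": 0.6}
    - {"delta_pos": [0, 0, 0], "twist": 0, "fingers": 0.6}
    - {"delta_pos": [0, 0, 0], "twist": 0, "fingers": 0.6}
    - {"delta_pos": [0, 0, 0], "twist": 0, "fingers": 0.6}
  newtons: 30

```text
time_s: 7.9
tcp_pos: [0.4565, -0.2296, 0.041]
orientation: [[-0.001, -0.208, 0.978], [0.0, 0.978, 0.208], [-1.0, 0.001, -0.001]]
force: [-0.5, -0.1, -4.0]
finger_gap: 0.0599
```

```bash
python3 -c "
from h import *
plan(*tray(-.02,0),.1,82);print(bot.state()['moment'])"
```

```text
delta [-0.0591  0.169   0.1879] twist 20.0 | now [ 0.4565 -0.2296  0.041 ] yaw 102.0 F [-0.53 -0.07 -4.01] gap 0.0599
[ 0.04381905 -0.00050795 -0.01758542]
```

Fz is -4.0 N against -1.3 N before, so this is the heavy case. Carry it over the sill, with its centre at tray x = -24 mm.

Call:
carry_out:
  motion:
    - {"delta_pos": [-0.03, 0, 0], "twist": 0, "fingers": 0.6}
    - {"delta_pos": [-0.03, 0, 0], "twist": 0, "fingers": 0.6}
    - {"delta_pos": [0, 0.0284, 0.0307], "twist": 0, "fingers": 0.6}
    - {"delta_pos": [0, 0.0284, 0.0307], "twist": 0, "fingers": 0.6}
    - {"delta_pos": [0, 0.0284, 0.0307], "twist": 0, "fingers": 0.6}
    - {"delta_pos": [0, 0.0284, 0.0307], "twist": 0, "fingers": 0.6}
    - {"delta_pos": [0, 0.0284, 0.0307], "twist": 0, "fingers": 0.6}
    - {"delta_pos": [0, 0.0284, 0.0307], "twist": 0, "fingers": 0.6}
    - {"delta_pos": [0, 0, 0], "twist": 6.6, "fingers": 0.6}
    - {"delta_pos": [0, 0, 0], "twist": 6.7, "fingers": 0.6}
    - {"delta_pos": [0, 0, 0], "twist": 6.7, "fingers": 0.6}
    - {"delta_pos": [0, 0, 0], "twist": 0, "fingers": 0.6}
    - {"delta_pos": [0, 0, 0], "twist": 0, "fingers": 0.6}
    - {"delta_pos": [0, 0, 0], "twist": 0, "fingers": 0.6}

```text
time_s: 9.3
tcp_pos: [0.6016, -0.025, 0.1013]
orientation: [[-0.0, 0.137, 0.991], [0.0, 0.991, -0.137], [-1.0, -0.0, -0.0]]
force: [0.6, 0.0, -4.6]
finger_gap: 0.0602
```

```bash
python3 - <<'E'
from h import *
plan(*tray(-.024,0),.018,82)
a=bot.snapshot('wrist');b=bot.snapshot('side')[200:400,180:480]
b=cv2.resize(b,(640,427));b=cv2.resize(b,(400,267));a=cv2.resize(a,(400,300))
save('w4',np.vstack([a,b]))
E
```

```text
delta [ 0.0833  0.0002 -0.0003] twist 0.1 | now [ 0.6016 -0.025   0.1013] yaw 82.1 F [ 0.56  0.03 -4.6 ] gap 0.0602
```

View pics/w4.png

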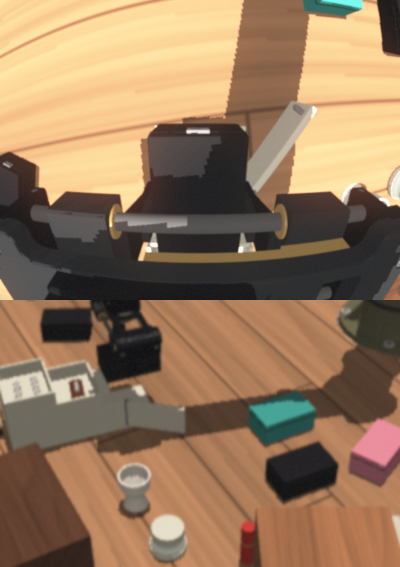

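The case is level and centred between the wall ends (155,243) and (243,243), and Fz is -4.6 N. Lower and release.

Call:
carry_out:
  motion:
    - {"delta_pos": [0.03, 0, 0], "twist": 0, "fingers": 0.6}
    - {"delta_pos": [0.03, 0, 0], "twist": 0, "fingers": 0.6}
    - {"delta_pos": [0.015, 0, 0], "twist": 0, "fingers": 0.6}
    - {"delta_pos": [0.008, 0, 0], "twist": 0, "fingers": 0.6}
    - {"delta_pos": [0, 0, 0], "twist": 0, "fingers": 0.6}
    - {"delta_pos": [0, 0, 0], "twist": 0, "fingers": 0.6}
    - {"delta_pos": [0, 0, 0], "twist": 0, "fingers": 0.78}
    - {"delta_pos": [0, 0, 0], "twist": 0, "fingers": 0.78}
    - {"delta_pos": [0, 0, 0], "twist": 0, "fingers": 0.78}
    - {"delta_pos": [0, 0, 0], "twist": 0, "fingers": 0.78}

```text
time_s: 10.4
tcp_pos: [0.6024, -0.0249, 0.0193]
orientation: [[0.001, 0.139, 0.99], [0.0, 0.99, -0.139], [-1.0, 0.001, 0.001]]
force: [-0.1, -0.7, -0.7]
finger_gap: 0.0675
```

```bash
python3 -c "
from h import *
plan(*tray(-.11,0),.1,82)"
```

```text
delta [-0.0808  0.0001 -0.0871] twist 0.0 | now [ 0.6024 -0.0249  0.0193] yaw 82.0 F [-0.11 -0.68 -0.74] gap 0.0675
```

Call:
carry_out:
  motion:
    - {"delta_pos": [-0.04, 0, 0], "twist": 0, "fingers": 0.78}
    - {"delta_pos": [-0.04, 0, 0], "twist": 0, "fingers": 0.78}
    - {"delta_pos": [0, 0, -0.03], "twist": 0, "fingers": 0}
    - {"delta_pos": [0, 0, -0.03], "twist": 0, "fingers": 0}
    - {"delta_pos": [0, 0, -0.027], "twist": 0, "fingers": 0}
    - {"delta_pos": [0, 0, 0], "twist": 0, "fingers": 0}
    - {"delta_pos": [0.03, 0, 0], "twist": 0, "fingers": 0}
    - {"delta_pos": [0.03, 0, 0], "twist": 0, "fingers": 0}
    - {"delta_pos": [0.01, 0, 0], "twist": 0, "fingers": 0}
    - {"delta_pos": [0, 0, 0], "twist": 0, "fingers": 0}

```text
time_s: 11.4
tcp_pos: [0.5149, -0.0134, 0.0275]
orientation: [[-0.003, 0.14, 0.99], [-0.001, 0.99, -0.14], [-1.0, -0.002, -0.002]]
force: [0.6, -0.1, 0.7]
finger_gap: 0.0119
```

Call:
carry_out:
  motion:
    - {"delta_pos": [0, 0, 0.015], "twist": 0, "fingers": 0}
    - {"delta_pos": [0, 0, 0.01], "twist": 0, "fingers": 0}
    - {"delta_pos": [0, 0, 0.01], "twist": 0, "fingers": 0}
    - {"delta_pos": [0, 0, 0.01], "twist": 0, "fingers": 0}
    - {"delta_pos": [0, 0, 0.01], "twist": 0, "fingers": 0}
    - {"delta_pos": [0, 0, 0.01], "twist": 0, "fingers": 0}
    - {"delta_pos": [0, 0, 0.01], "twist": 0, "fingers": 0}
    - {"delta_pos": [0, 0, 0.01], "twist": 0, "fingers": 0}
    - {"delta_pos": [0, 0, 0.01], "twist": 0, "fingers": 0}
    - {"delta_pos": [0, 0, 0], "twist": 0, "fingers": 0}

```text
time_s: 12.4
tcp_pos: [0.6119, -0.0265, 0.029]
orientation: [[0.003, 0.139, 0.99], [-0.001, 0.99, -0.139], [-1.0, -0.001, 0.003]]
force: [0.4, -0.1, 0.1]
finger_gap: 0.0005
```

```bash
python3 - <<'E'
from h import *
plan(*tray(.0,0),.03,82)
a=bot.snapshot('wrist');b=bot.snapshot('side')[200:350,150:375]
t=bot.snapshot('top')[140:260,260:420]
save('w5',np.vstack([np.hstack([cv2.resize(a,(400,300)),cv2.resize(b,(400,267),interpolation=2)[:,:]if 0 else cv2.resize(b,(400,300))]),np.hstack([cv2.resize(t,(400,300),interpolation=2),np.zeros((300,400,3),np.uint8)])]))
E
```

```text
delta [-0.001   0.0004  0.0132] twist -0.0 | now [ 0.6119 -0.0265  0.029 ] yaw 82.0 F [ 0.35 -0.14  0.09] gap 0.0005
```

View pics/w5.png

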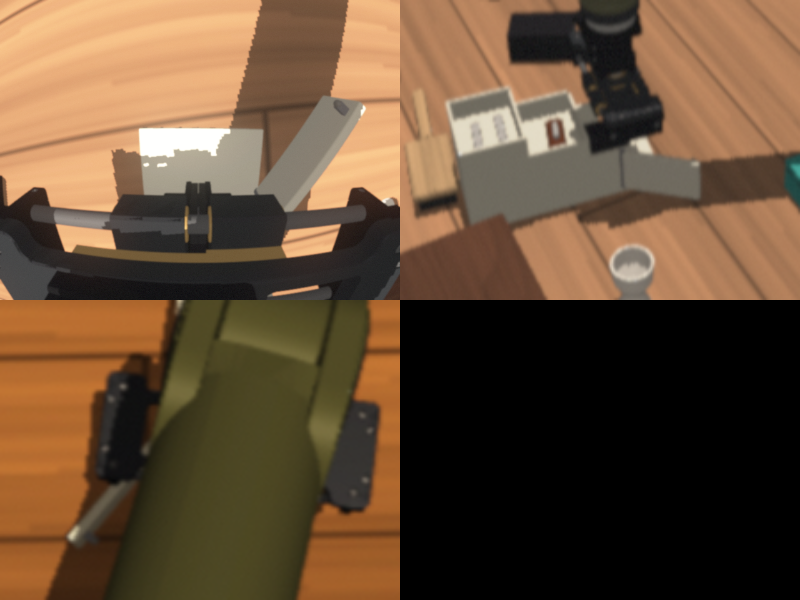

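The finger is centred behind the case and the sill is empty behind it. Another 13 mm of push, then back off and rise.

Call:
carry_out:
  motion:
    - {"delta_pos": [0, 0, 0.007], "twist": 0, "fingers": 0}
    - {"delta_pos": [0, 0, 0.006], "twist": 0, "fingers": 0}
    - {"delta_pos": [0, 0, 0], "twist": 0, "fingers": 0}
    - {"delta_pos": [0, 0, 0], "twist": 0, "fingers": 0}
    - {"delta_pos": [0, 0, -0.02], "twist": 0, "fingers": 0}
    - {"delta_pos": [0, 0, -0.03], "twist": 0, "fingers": 0}
    - {"delta_pos": [-0.04, 0, -0.02], "twist": 0, "fingers": 0}
    - {"delta_pos": [-0.04, 0, 0], "twist": 0, "fingers": 0}
    - {"delta_pos": [-0.03, 0, 0], "twist": 0, "fingers": 0}
    - {"delta_pos": [0, 0, 0], "twist": 0, "fingers": 0}

```text
time_s: 13.55
tcp_pos: [0.5571, -0.0183, 0.1435]
orientation: [[0.01, 0.139, 0.99], [0.002, 0.99, -0.139], [-1.0, 0.004, 0.01]]
force: [0.3, -0.6, 0.7]
finger_gap: 0.0005
```

```bash
python3 - <<'E'
from h import *
s=bot.state();p=np.array(s['tcp_pos'])
def P(a,extra=0,r=.075):
    n=np.array([-np.cos(a),np.sin(a)]);d=np.array([-np.sin(a),-np.cos(a)])
    return np.array([-.006,.052])+r*d+(.004+.015*abs(n[1])+.0095*abs(n[0])+extra)*n
A=[2.14]+list(np.linspace(2.0,0,15))
Q=[P(2.14,.025)]+[P(a) for a in A]
plan(*tray(*Q[0]),.03,82)
for a,q0,q1 in zip(A,Q,Q[1:]):print(round(a,2),'dy,dz',(q1-q0)[::-1].round(3),'tray',q1.round(3))
E
```

```text
delta [0.1142 0.1312 0.0235] twist -0.0 | now [ 0.5571 -0.0183  0.1435] yaw 82.0 F [ 0.3  -0.59  0.7 ] gap 0.0005
2.14 dy,dz [-0.021 -0.013] tray [-0.057  0.111]
2.0 dy,dz [-0.008 -0.008] tray [-0.065  0.103]
1.86 dy,dz [-0.009 -0.007] tray [-0.072  0.093]
1.71 dy,dz [-0.011 -0.005] tray [-0.077  0.083]
1.57 dy,dz [-0.012 -0.004] tray [-0.081  0.071]
1.43 dy,dz [-0.01  -0.002] tray [-0.083  0.061]
1.29 dy,dz [-0.01  -0.001] tray [-0.084  0.051]
1.14 dy,dz [-0.011  0.001] tray [-0.083  0.041]
1.0 dy,dz [-0.011  0.002] tray [-0.081  0.03 ]
0.86 dy,dz [-0.011  0.004] tray [-0.077  0.019]
0.71 dy,dz [-0.01   0.006] tray [-0.071  0.009]
0.57 dy,dz [-0.009  0.008] tray [-0.063 -0.   ]
0.43 dy,dz [-0.008  0.009] tray [-0.054 -0.008]
0.29 dy,dz [-0.007  0.011] tray [-0.044 -0.015]
0.14 dy,dz [-0.005  0.012] tray [-0.032 -0.02 ]
0.0 dy,dz [-0.003  0.013] tray [-0.02  -0.023]
```

Call:
carry_out:
  motion:
    - {"delta_pos": [0, 0.03, 0.006], "twist": 0, "fingers": 0}
    - {"delta_pos": [0, 0.03, 0.006], "twist": 0, "fingers": 0}
    - {"delta_pos": [0, 0.036, 0.006], "twist": 0, "fingers": 0}
    - {"delta_pos": [0, 0.035, 0.006], "twist": 0, "fingers": 0}
    - {"delta_pos": [0, 0, 0], "twist": 0, "fingers": 0}
    - {"delta_pos": [0.04, 0, 0], "twist": 0, "fingers": 0}
    - {"delta_pos": [0.04, 0, 0], "twist": 0, "fingers": 0}
    - {"delta_pos": [0.034, 0, 0], "twist": 0, "fingers": 0}
    - {"delta_pos": [0, 0, 0], "twist": 0, "fingers": 0}

```text
time_s: 14.45
tcp_pos: [0.5909, 0.1068, 0.0193]
orientation: [[-0.009, 0.14, 0.99], [-0.004, 0.99, -0.14], [-1.0, -0.005, -0.008]]
force: [-0.8, -0.8, 0.3]
finger_gap: 0.0003
```

```bash
python3 - <<'E'
from h import *
plan(*tray(-.057,.111),.03,82)
a=bot.snapshot('wrist');b=bot.snapshot('side')[200:350,150:375]
save('w6',np.hstack([cv2.resize(a,(400,300)),cv2.resize(b,(400,300))]))
E
```

```text
delta [-0.0106 -0.0178 -0.0046] twist -0.0 | now [0.5909 0.1068 0.0193] yaw 82.0 F [-0.85 -0.75  0.3 ] gap 0.0003
```

View pics/w6.png

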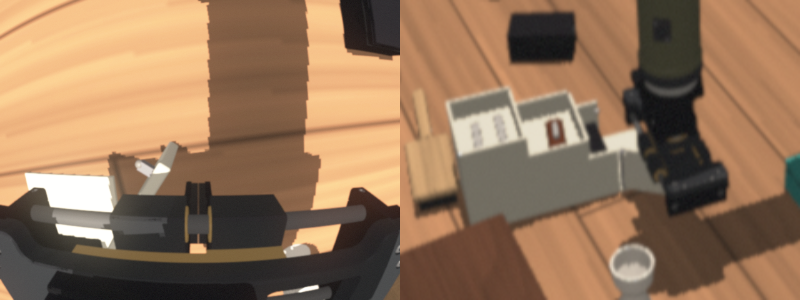

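The finger stands on the outer side of the door, at wrist (198,215) with the door to its left, and the case is inside the bay. Now I sweep the door shut, up to just before the catch.

Call:
carry_out:
  motion:
    - {"delta_pos": [-0.008, -0.009, -0.003], "twist": 0, "fingers": 0}
    - {"delta_pos": [0, -0.009, -0.003], "twist": 0, "fingers": 0}
    - {"delta_pos": [0, -0.008, -0.008], "twist": 0, "fingers": 0}
    - {"delta_pos": [0, -0.009, -0.007], "twist": 0, "fingers": 0}
    - {"delta_pos": [0, -0.011, -0.005], "twist": 0, "fingers": 0}
    - {"delta_pos": [0, -0.012, -0.004], "twist": 0, "fingers": 0}
    - {"delta_pos": [0, -0.01, -0.002], "twist": 0, "fingers": 0}
    - {"delta_pos": [0, -0.01, -0.001], "twist": 0, "fingers": 0}
    - {"delta_pos": [0, -0.011, 0.001], "twist": 0, "fingers": 0}
    - {"delta_pos": [0, -0.011, 0.002], "twist": 0, "fingers": 0}
    - {"delta_pos": [0, -0.011, 0.004], "twist": 0, "fingers": 0}
    - {"delta_pos": [0, -0.01, 0.006], "twist": 0, "fingers": 0}
    - {"delta_pos": [0, -0.009, 0.008], "twist": 0, "fingers": 0}
    - {"delta_pos": [0, -0.008, 0.009], "twist": 0, "fingers": 0}
    - {"delta_pos": [0, -0.007, 0.011], "twist": 0, "fingers": 0}
    - {"delta_pos": [0, -0.005, 0.01], "twist": 0, "fingers": 0}
    - {"delta_pos": [0, 0, 0], "twist": 0, "fingers": 0}
    - {"delta_pos": [0, 0, 0], "twist": 0, "fingers": 0}

```text
time_s: 16.35
tcp_pos: [0.5924, -0.0431, 0.0323]
orientation: [[-0.0, 0.139, 0.99], [-0.001, 0.99, -0.139], [-1.0, -0.001, -0.0]]
force: [-0.5, -0.4, -0.8]
finger_gap: 0.0003
```

```bash
python3 - <<'E'
from h import *
plan(*tray(-.02,-.027),.03,82)
a=bot.snapshot('wrist');b=bot.snapshot('side')[200:350,150:375]
save('w7',np.hstack([cv2.resize(a,(400,300)),cv2.resize(b,(400,300))]))
E
```

```text
delta [ 0.0023 -0.0076  0.0102] twist -0.0 | now [ 0.5924 -0.0431  0.0323] yaw 82.0 F [-0.47 -0.35 -0.78] gap 0.0003
```

View pics/w7.png

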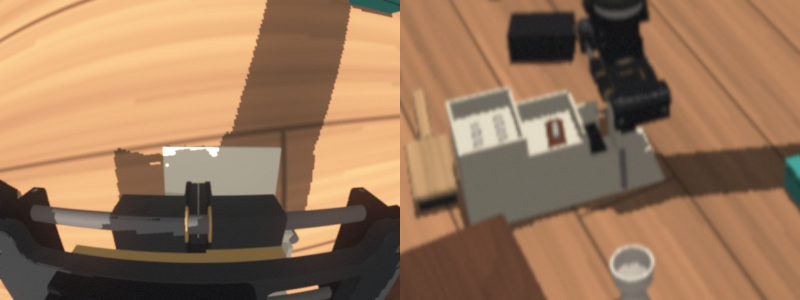

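The door has swung round to nearly shut. Now press it past the catch.

Call:
carry_out:
  motion:
    - {"delta_pos": [0, -0.008, 0.004], "twist": 0, "fingers": 0}
    - {"delta_pos": [0, -0.004, 0.004], "twist": 0, "fingers": 0}
    - {"delta_pos": [0, 0, 0.004], "twist": 0, "fingers": 0}
    - {"delta_pos": [0, 0, 0.003], "twist": 0, "fingers": 0}
    - {"delta_pos": [0, 0, 0], "twist": 0, "fingers": 0}
    - {"delta_pos": [0, 0, 0], "twist": 0, "fingers": 0}

```text
time_s: 17.05
tcp_pos: [0.6019, -0.0556, 0.0318]
orientation: [[-0.008, 0.139, 0.99], [0.003, 0.99, -0.139], [-1.0, 0.002, -0.008]]
force: [-9.5, 4.0, 3.1]
finger_gap: 0.0004
```

```bash
python3 -c "
from h import *
plan(*tray(-.02,-.03),.03,82)"
```

```text
delta [ 0.0018  0.0005 -0.001 ] twist 0.0 | now [ 0.6019 -0.0556  0.0318] yaw 82.0 F [-9.5   3.99  3.09] gap 0.0004
```

Call:
carry_out:
  motion:
    - {"delta_pos": [0, 0, 0.003], "twist": 0, "fingers": 0}
    - {"delta_pos": [0, 0, 0.003], "twist": 0, "fingers": 0}
    - {"delta_pos": [0, 0, 0], "twist": 0, "fingers": 0}
    - {"delta_pos": [0, 0, 0], "twist": 0, "fingers": 0}

```text
time_s: 17.45
tcp_pos: [0.6023, -0.0558, 0.0314]
orientation: [[-0.019, 0.139, 0.99], [0.006, 0.99, -0.139], [-1.0, 0.003, -0.02]]
force: [-23.4, 6.5, 16.4]
finger_gap: 0.0007
```

```bash
python3 -c "
from h import *
plan(*tray(-.02,-.03),.03,82)"
```

```text
delta [ 0.0015  0.0007 -0.0014] twist 0.0 | now [ 0.6023 -0.0558  0.0314] yaw 82.0 F [-23.4    6.52  16.36] gap 0.0007
```

A solid stop at 24 N with the TCP 1 mm past the shut position: the door is home. Retreat and check.

Call:
carry_out:
  motion:
    - {"delta_pos": [0, 0, -0.01], "twist": 0, "fingers": 0}
    - {"delta_pos": [0, 0, -0.03], "twist": 0, "fingers": 0}
    - {"delta_pos": [0, 0, -0.03], "twist": 0, "fingers": 0}
    - {"delta_pos": [-0.04, 0, 0], "twist": 0, "fingers": 0}
    - {"delta_pos": [-0.04, 0, 0], "twist": 0, "fingers": 0}
    - {"delta_pos": [-0.04, 0.03, 0], "twist": 0, "fingers": 0}
    - {"delta_pos": [0, 0.04, 0], "twist": 0, "fingers": 0}
    - {"delta_pos": [0, 0.04, 0], "twist": 0, "fingers": 0}
    - {"delta_pos": [0, 0.04, 0], "twist": 0, "fingers": 0}
    - {"delta_pos": [0, 0.04, 0], "twist": 0, "fingers": 0}
    - {"delta_pos": [0, 0.04, 0], "twist": 0, "fingers": 0}
    - {"delta_pos": [0, 0.04, -0.02], "twist": 0, "fingers": 0}
    - {"delta_pos": [0, 0.03, -0.02], "twist": 0, "fingers": 0}
    - {"delta_pos": [0, 0, 0], "twist": 0, "fingers": 0}
    - {"delta_pos": [0, 0, 0], "twist": 0, "fingers": 0}

```text
time_s: 18.95
tcp_pos: [0.5444, 0.2553, 0.1528]
orientation: [[0.001, 0.137, 0.991], [-0.0, 0.991, -0.137], [-1.0, -0.0, 0.001]]
force: [0.3, -0.3, -0.2]
finger_gap: 0.0003
```

```bash
python3 - <<'E'
from h import *
plan(.5,.3,.2,82)
t=bot.snapshot('top');c=bot.calibration('top');b=bot.snapshot('side')[200:350,150:375]
save('w8',np.hstack([cv2.resize(t[90:250,270:430],(600,600),interpolation=2)[:, :],cv2.resize(b,(200,133)).repeat(1,0) if 0 else np.vstack([cv2.resize(b,(200,133)),cv2.resize(t,(200,150)),np.zeros((317,200,3),np.uint8)])]))
for n,X in(('edge0',tray(-.01,-.052)),('hinge',tray(-.006,.052)),('edge .11',tray(-.021,-.051))):
    u,v=proj(c,[*X,.061]);print(n,'crop px',((u-270)*3.75,(v-90)*3.75))
for x in(9,59,109):
    u,v=proj(c,[*tray(x/1e3,0),.048]);print('x',x,((u-270)*3.75,(v-90)*3.75))
E
```

```text
delta [-0.0473  0.0382 -0.0501] twist 0.1 | now [0.5444 0.2553 0.1528] yaw 82.1 F [ 0.31 -0.31 -0.15] gap 0.0003
edge0 crop px (np.float64(413.6630069274538), np.float64(425.17295288035467))
hinge crop px (np.float64(206.08997850116657), np.float64(391.93887894995885))
edge .11 crop px (np.float64(409.10340476162304), np.float64(446.80529623076393))
x 9 (np.float64(312.43338472751924), np.float64(379.26862971343996))
x 59 (np.float64(324.1863805710472), np.float64(282.0024524886955))
x 109 (np.float64(335.8447434443152), np.float64(185.51944471105764))
```

View pics/w8.png

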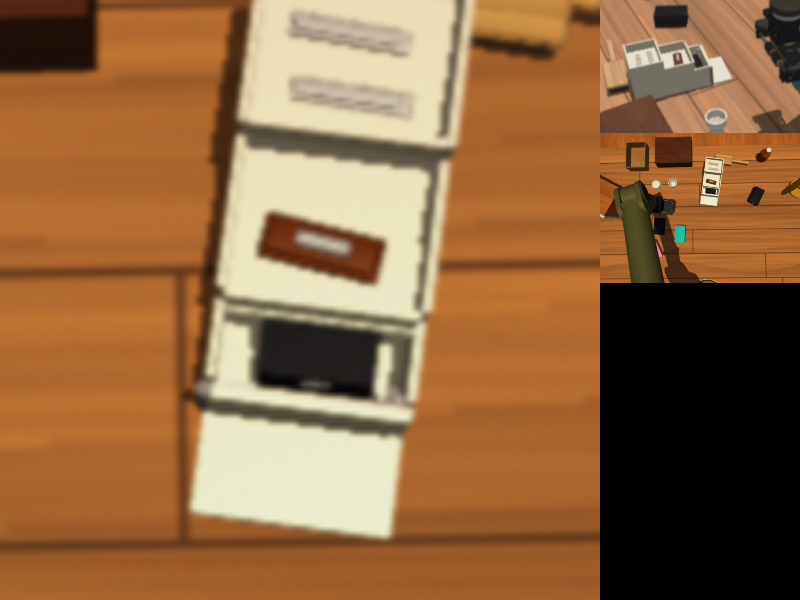

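Enlarged top view: the door's outer free edge is at about (412,424), against a prediction of (414,425) shut and (409,447) at 0.11 rad. The case's rear top edge is at row ~376, which puts its centre at about x = 60 mm. The clip and slides are undisturbed. Handing in.

```bash
python3 -c "
from h import *
print(bot.hand_in())"
```

```text
the job is handed in; nothing more can be done
None
```

I handed the job in at about 19 s with the heavy case in the bottom bay and the door shut. The hand-in gave no verdict.

**Finding the heavy case:** I lifted two of the three black cases.
- **Left of the tray:** this one read about 1.3 N, so it is light, and I set it back where it was.
- **Nearer one on the right:** this one read 4.0 to 4.6 N, so it is the heavy one.
- **Farther one on the right:** I never touched this one, since the heavy case was already clear.

**Placing it:** I set the heavy case on the sill, pushed it in with shut fingers and swung the door to. I pressed the door until it met a solid stop at about 24 N, with the finger within 1 mm of where it should be for shut.

**Last checks:**
- **Door:** in the top view its free edge is within a pixel or so of the shut prediction, and well clear of where it would sit held up by the catch. I did not measure the snap of the catch itself.
- **Heavy case:** its centre is about 60 mm behind the mouth and near the middle.
- **Bystanders and light cases:** the clip and slides are where they were. I checked the jar, the egg cup and the farther right-hand case only in a small picture, where they look unmoved. In that last picture the lipstick could not be made out and the left-hand light case was partly hidden by the arm. I did not measure how flat either light case lies.
- **Gripper:** it was clear of everything, with force near zero.

No check failed or disagreed. One move was refused early for missing keys and moved nothing.

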